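Hook the router insert plate under its lip and snap it down

TASK

Fit the black router insert plate into the aluminium seat of the plywood jig: holding it tilted, hook its yellow-striped edge under the blue lip and draw it back until it just meets the soft sprung bumper there (do not ram the bumper in), then swing the other edge down and press it past the orange spring catch so that the plate lies flat and fully home, and let go. Work by feel and gently, without forcing the plate against the jig, and leave the sanding block, the coasters and the straightedge where they are.

Things in the scene. Friction and masses are not known exactly. Their poses are not given: they have to be found in the camera images.
- plate_grip (a point): Middle of the rib on the loose black insert plate. Plate 140 (x) x 100 (y) x 6 mm, about 0.2 kg, flat on the bench at first. The aluminium rib, 44 (x) x 16 (y) mm, stands from 6 to 40 mm over the plate's underside; pinch it across its 16 mm. This point lies over the plate's middle, 23 mm above the underside. x runs along the rib away from the yellow-striped edge, z up.
- plate_edge (a point): Middle of the plate's yellow-striped edge, at its underside (70 mm in -x from the plate's middle): the edge that goes under the lip. Axes as for plate_grip.
- plate_press (a point): Grey disc on the plate's top, 45 mm in +x from its middle: the place to press the free edge down. The top is clear from 22 to 70 mm in x.
- plate: The same plate; origin at the middle of its underside, axes as for plate_grip.
- jig: Plywood jig base 250 (x) x 150 (y) x 24 mm, fixed on the bench; origin under its centre, x away from the lip towards the catch; the lip is on the robot's side. The aluminium seat on it is screwed through slots: it stands, firm, anywhere up to 12 mm either way along x, which NO reported pose shows: find the bumper by feel. Over 20 N between plate and jig counts as forcing.
- seat_middle (a point): Middle of the seat floor, on its surface, 30 mm above the bench, were the seat not shifted (true place up to 12 mm off along the jig's x). Home, the plate lies flat on this floor, its middle here, with 3 mm of play to each side: guides at y = +-53 mm stand 5 mm over the floor. Axes as the jig.
- seat_stop (a point): Foot of the upright face of the sprung black rubber bumper (the stop), at floor height, 70 mm in -x from seat_middle (same unseen shift). From it the blue lip reaches 28 mm in +x over the floor; its flared underside is 8 mm above the floor at the bumper, about 14.5 mm at the mouth, so the plate goes fully under at a tilt of 0.2 to 0.23 rad. Lip top 19 mm over the floor.
- seat_catch (a point): Nose of the orange spring catch, 67 mm in +x of seat_middle, 8 mm over the floor (same unseen shift), 30 mm wide. A steep ramp climbs from it to 15 mm over the floor, 3.4 mm further out. The catch gives way in +x (spring 1 to 3 N); pressing the plate's edge down past it takes 3 to 10 N, then it snaps over. The plate must be within 2 mm of the bumper to pass; far wall 72 mm out, 13 mm high.
- bumper (a joint): How far the sprung bumper under the lip has been pushed back (m), 0 at rest. It starts to yield at 2.1 N and stiffens by 0.7 N per mm; over 4 mm (4.9 N) counts as ramming it, so stop at the first 3 N or so of resistance.
- sanding_block: Red rubber sanding block 65 x 125 x 38 mm, a bystander; origin under its centre.
- coaster_a: White ceramic coaster, 92 mm across, 9 mm thick, a bystander; origin under its centre.
- coaster_b: Like coaster_a.
- straightedge: Aluminium straightedge 30 x 300 x 5 mm, a bystander; origin under its centre.
There are look-alikes about, which are no part of the job. Of the things that look like the plate, take the one that is farthest to the robot's left at the start.

How it is judged:
By the outcome, as a careful person would: the job done as asked, in the order asked, and still so for the second after the job is handed in, with the robot touching nothing.
It also fails if it takes over 54 s, if anything falls off the work surface, if the arm or the gripper's body presses on something with over 40 N, if the wrist force passes 120 N, or if a joint passes its speed limit or range.

ROBOT

A 7-joint arm with a two-finger parallel gripper is mounted at the origin on the work surface. World frame = base frame: x ahead of the robot, y to its left, z up, the work surface at z = 0. Lengths are in m, angles in rad, forces in N, time in s.
With the tool pointing down it reaches from about 0.4 to 0.9 m from the base axis. Payload 5.5 kg.
Tool frame: the origin (TCP) lies midway between the tips of the shut fingers; the grasp point (between the pads) lies 19 mm behind it (manip.grip_depth is the distance from the TCP to the grasp point, in m); z points along the fingers, y is the line along which they close (so a half turn about z gives the same grasp; the last joint's range is limited). The gripper opens to 92 mm and grips with 3 to 60 N. Pads are 19 mm wide; open, the fingers measure 130 mm over their backs; the gripper's body (75 mm by 190 mm) begins 47 mm behind the grasp point.
Start: joints at [-0.91, 0.501, -0.427, 1.55, 0.221, 1.138, -0.21], TCP at [0.252, 0.599, 0.227] pointing down, gripper open.
Joint ranges: [-2.88, 2.88], [-0.31, 2.03], [-1.54, 1.56], [0.2, 2.42], [-1.41, 4.55], [0.19, 2.02], [-2.57, 2.57]. Speed limits (rad/s): [2.57, 2.57, 3.14, 3.14, 3.14, 3.14, 3.14].

INTERFACE

Orientations are given as a unit quaternion [x, y, z, w].
In Python, from bench import manip, effector, viewer gives the robot as it stands. Calls block until the motion is done:
- manip.move_pose(position, orientation): joint-space move of the TCP to a pose.
- manip.servo_line(position, ori=None, vel=0.15): straight line of the TCP; ori=None keeps the orientation; vel is the mean speed in m/s.
- manip.movej(angles): joint-space move.
- effector.open_jaws() and effector.close(f_grip=None): open the fingers fully, or close them until they stop; f_grip is the grip in N (None keeps the last).
- manip.sleep(seconds).
- manip.solve_ik(position, orientation): joint angles nearest the present ones, or None.
- viewer.get_image(name): name is "side" or "top" or "wrist"; returns the picture (400x640x3 uint8, red, green, blue); there is no depth.
- viewer.get_calibration(name): a dict with "vfov" (degrees; the focal length in pixels is half the picture's height over the tangent of half this angle, whatever the lens; pixels are square), "cx", "cy" (the principal point, pixels), "dist_coeffs" ([k1, k2, p1, p2, k3] as OpenCV has them; the pictures are not rectified), "eye" and "attitude" of the camera in the world. Camera axes: x right, y down, z forward; pixel columns grow to the right and rows downward; lengths in m; the calibration is good to about 2 mm. A picture is of the moment at which its call begins: read the wrist's pose just before it. get_calibration takes no time and is no camera call; for the wrist camera it gives the pose at the moment of the call.
A pose or a line that the arm cannot do raises manip.PlanningError and nothing moves.
- manip.hand_in(): hands the job in; it is judged then, once.
Readings, each from a call of its own:
- manip.current_clock(): time.
- manip.current_q(): joint angles.
- manip.current_joint_velocities(): joint speeds.
- manip.current_tau(): joint torques, N m.
- manip.current_tool_pos(): TCP position.
- manip.current_tcp_rot(): TCP orientation.
- manip.current_force(): force on the tool from outside, world axes, zero at the start.
- manip.current_wrist_torque(): the same for the moment, N m.
- manip.current_finger_gap(): finger opening in m.
- manip.current_gripper_force(): force on a finger pad.
Only numpy, scipy, OpenCV 4.12 (cv2) and the standard library are available. Lean on these libraries where they do the work, as an engineer would, in place of code of your own. Each camera call takes 0.05 s, during which the arm holds its last target. There are 200 camera calls.

## Working session

There is one attempt and no reset: what is moved stays moved. The work goes in short steps, each a Python script; the robot and the scene stay as the last script left them, time stands still between calls to the robot, and variables do not carry over. Pictures are saved under pics/ and viewed, at most 10 in all, crops included, and the job is handed in when it is done.

```bash
mkdir -p pics; ls; python3 - <<'E'
from bench import manip, viewer
import cv2
for n in ("top","side"):
    im=viewer.get_image(n); cv2.imwrite(f"pics/{n}0.png",im[:,:,::-1]); print(n,viewer.get_calibration(n))
print(viewer.get_calibration("wrist"),manip.current_clock(),manip.current_tool_pos(),manip.current_tcp_rot(),manip.current_force(),manip.grip_depth)
E
```

```text
pics
top {'vfov': 52.13239888317246, 'cx': 324.1459042609187, 'cy': 200.3880652191166, 'dist_coeffs': array([-0.01299803,  0.        ,  0.        ,  0.        ,  0.        ]), 'eye': array([ 0.37852883, -0.05063019,  1.34070294]), 'attitude': array([ 0.7085399 , -0.70360096,  0.03044105, -0.04461206])}
side {'vfov': 51.21118586631964, 'cx': 323.8281056626288, 'cy': 197.51664305149677, 'dist_coeffs': array([-0.1128542,  0.       ,  0.       ,  0.       ,  0.       ]), 'eye': array([ 0.4671645 , -0.82062937,  0.87151766]), 'attitude': array([ 0.92426221, -0.0325062 ,  0.0120632 , -0.38018046])}
{'vfov': 61.69040518176795, 'cx': 313.8527316023092, 'cy': 204.90696106835668, 'dist_coeffs': array([-0.05106493,  0.        ,  0.        ,  0.        ,  0.        ]), 'eye': array([0.17371102, 0.631209  , 0.3832936 ]), 'attitude': array([0.82264165, 0.54707469, 0.08497226, 0.1294207 ])} 0.1 [0.25161687 0.59865659 0.2257748 ] [ 1.97593061e-01  9.80283741e-01 -8.53007486e-04 -2.03275547e-04] [ 0.74217937  0.40830878 -0.31079279] 0.0188
```

View pics/top0.png

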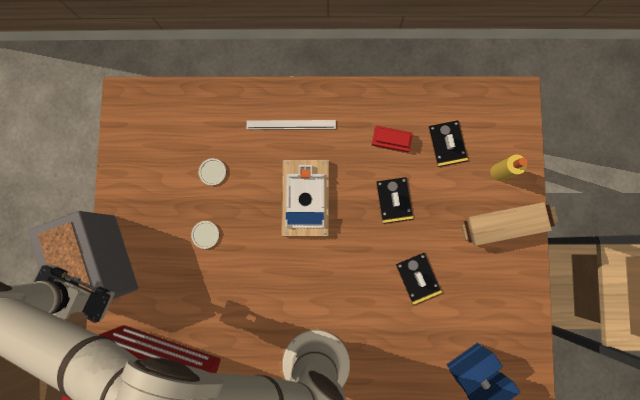

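View pics/side0.png

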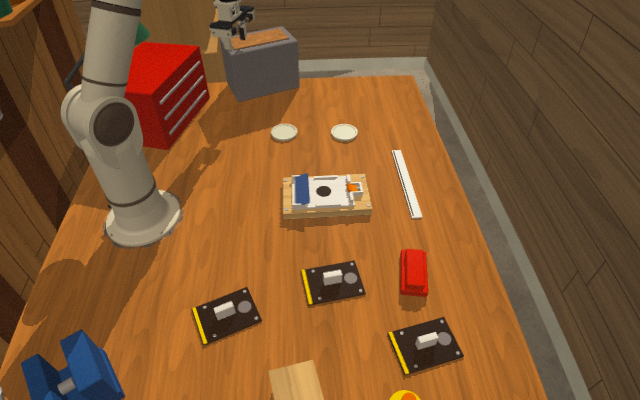

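Three look-alike plates in the top view: (395,199), (418,278) and (449,143). The one at (395,199) looks leftmost, so it fits "farthest to the robot's left". I'll check this in world y and with a crop. The jig is at (305,198), lip (blue) towards the robot and catch (orange) at (305,172).

```bash
cat > h.py <<'E'
from bench import manip, effector, viewer
import numpy as np, cv2, time
from scipy.spatial.transform import Rotation as R
def K(c):
    f=200/np.tan(np.radians(c["vfov"])/2); return np.array([[f,0,c["cx"]],[0,f,c["cy"]],[0,0,1]])
def cast(px,c,z):
    p=cv2.undistortPoints(np.array(px,float).reshape(-1,1,2),K(c),np.array(c["dist_coeffs"])).reshape(-1,2)
    d=R.from_quat(c["attitude"]).apply(np.c_[p,np.ones(len(p))]); e=np.array(c["eye"])
    return e+d*((z-e[2])/d[:,2])[:,None]
def proj(P,c):
    r=R.from_quat(c["attitude"]).inv(); e=np.array(c["eye"])
    return cv2.projectPoints(np.array(P,float).reshape(-1,1,3),r.as_rotvec(),-r.apply(e),K(c),np.array(c["dist_coeffs"]))[0].reshape(-1,2)
def blobs(m,amin):
    cs,_=cv2.findContours(m.astype(np.uint8),cv2.RETR_EXTERNAL,cv2.CHAIN_APPROX_NONE)
    return [c for c in cs if cv2.contourArea(c)>amin]
def hsv(im): return cv2.cvtColor(im,cv2.COLOR_RGB2HSV)
def down(yaw,tilt=0):
    # tool down, tool-y at world yaw+90deg ; tilt about plate y axis: raises +x end
    return R.from_euler('z',yaw)*R.from_euler('y',-tilt)*R.from_euler('x',np.pi)
E
python3 - <<'E'
from h import *
im=cv2.imread("pics/top0.png")[:,:,::-1].copy(); c=viewer.get_calibration("top"); h=hsv(im)
ym=(abs(h[...,0].astype(int)-27)<6)&(h[...,1]>150)&(h[...,2]>110); 
for b in blobs(ym,15):
    r=cv2.minAreaRect(b); print("yellow",np.round(r[0]),np.round(r[1]),cast(r[0],c,.006)[0].round(4))
dk=(im.max(2)<60)
for b in blobs(dk,300):
    r=cv2.minAreaRect(b)
    if r[0][0]>340 and r[0][1]<310:
        P=cast(cv2.boxPoints(r),c,.006); print("dark",np.round(r[0],1),P.mean(0).round(4),np.linalg.norm(np.diff(P,axis=0),axis=1).round(3))
bm=(abs(h[...,0].astype(int)-107)<8)&(h[...,1]>130)&(h[...,2]>60)
for b in blobs(bm,100):
    r=cv2.minAreaRect(b); P=cast(cv2.boxPoints(r),c,.049); print("blue",r[0],P[:,:2].round(3).tolist())
om=(abs(h[...,0].astype(int)-9)<6)&(h[...,1]>190)&(h[...,2]>150)
for b in blobs(om,15):
    r=cv2.minAreaRect(b); print("or",r[0],cast(r[0],c,.045)[0].round(4))
cv2.imwrite("pics/crop1.png",cv2.resize(im[100:310,270:480],None,fx=2.8,fy=2.8,interpolation=cv2.INTER_CUBIC)[:,:,::-1])
E
```

```text
yellow [426. 297.] [ 3. 30.] [ 0.2119 -0.3521  0.006 ]
yellow [397. 219.] [ 3. 30.] [ 0.4612 -0.2628  0.006 ]
yellow [452. 161.] [ 3. 29.] [ 0.6524 -0.4447  0.006 ]
yellow [514. 165.] [19. 19.] [ 0.642  -0.6461  0.006 ]
dark [585.5 288.6] [ 0.2437 -0.8591  0.006 ] [0.075 0.215 0.073]
dark [417.8 276.7] [ 0.2765 -0.3258  0.006 ] [0.098 0.127 0.097]
dark [593.5 240. ] [ 0.3972 -0.8939  0.006 ] [0.295 0.026 0.294]
dark [394.1 198. ] [ 0.5303 -0.2524  0.006 ] [0.099 0.127 0.098]
dark [447.6 141.4] [ 0.7203 -0.4316  0.006 ] [0.1   0.13  0.099]
blue (501.1600036621094, 391.88006591796875) [[-0.064, -0.509], [-0.011, -0.582], [-0.06, -0.617], [-0.112, -0.545]]
blue (474.9797058105469, 366.87164306640625) [[0.016, -0.4], [0.093, -0.511], [0.006, -0.573], [-0.071, -0.462]]
blue (304.0, 217.5) [[0.478, 0.097], [0.479, -0.018], [0.444, -0.018], [0.443, 0.096]]
```

View pics/crop1.png

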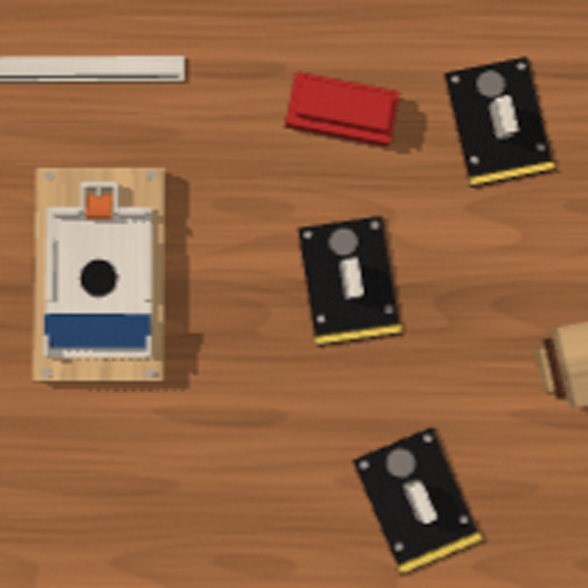

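The crop confirms it: the plate at top-view pixel (394,198) has world y = -0.252, against -0.326 and -0.432 for the others, so it is the leftmost. Its size (about 100 × 130 mm plus the stripe) fits. Next I'll look from near with the wrist camera at the jig, then at the plate.

```bash
python3 - <<'E'
from h import *
c=viewer.get_calibration("wrist"); T=R.from_quat(manip.current_tcp_rot()); p=manip.current_tool_pos()
print("cam in tool",T.inv().apply(c["eye"]-p).round(4), T.inv().apply(R.from_quat(c["attitude"]).apply([0,0,1])).round(3))
for yaw in (0.15,0.15+np.pi,0,np.pi):
    for pos in ([.53,-.2524,.10],[.57,.04,.1]):
        q=manip.solve_ik(pos,down(yaw).as_quat()); print(yaw,pos,None if q is None else np.round(q,2))
t=time.time()
manip.move_pose([.57,.04,.24],down(np.pi).as_quat())
cj=viewer.get_calibration("wrist"); im=viewer.get_image("wrist"); cv2.imwrite("pics/wj.png",im[:,:,::-1])
np.save("wj.npy",cj,allow_pickle=True)
manip.move_pose([.535,-.252,.18],down(np.pi+.15).as_quat())
cj=viewer.get_calibration("wrist"); im=viewer.get_image("wrist"); cv2.imwrite("pics/wp.png",im[:,:,::-1])
np.save("wp.npy",cj,allow_pickle=True); print(manip.current_clock(),manip.current_force())
a=cv2.imread("pics/wj.png"); b=cv2.imread("pics/wp.png")
E
```

```text
cam in tool [ 0.0844 -0.0004 -0.1575] [-0.306  0.     0.952]
0.15 [0.53, -0.2524, 0.1] [-0.06  0.58  0.61  1.84 -0.43  0.85 -0.66]
0.15 [0.57, 0.04, 0.1] [-0.29  0.49  0.22  1.87 -0.15  0.79 -1.41]
3.291592653589793 [0.53, -0.2524, 0.1] [ 0.34  0.51  0.08  1.83 -0.05  0.81  2.16]
3.291592653589793 [0.57, 0.04, 0.1] [ 0.1   0.5  -0.28  1.86  0.18  0.81  1.45]
0 [0.53, -0.2524, 0.1] [-0.08  0.59  0.63  1.84 -0.45  0.86 -0.8 ]
0 [0.57, 0.04, 0.1] [-0.31  0.49  0.25  1.87 -0.16  0.8  -1.55]
3.141592653589793 [0.53, -0.2524, 0.1] [ 0.33  0.51  0.09  1.83 -0.06  0.81  2.02]
3.141592653589793 [0.57, 0.04, 0.1] [ 0.07  0.5  -0.24  1.86  0.16  0.81  1.32]
3.6417 [ 0.77041226  0.47418773 -0.30265404]
```

View pics/wj.png

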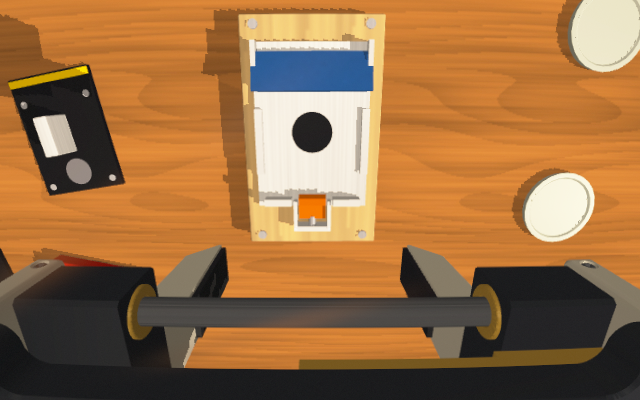

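View pics/wp.png

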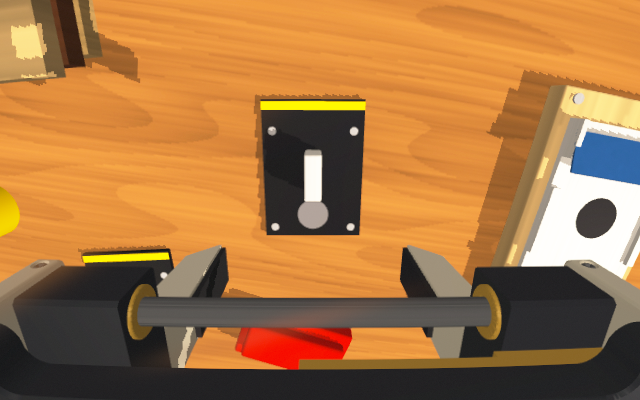

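The wrist views show the jig with its lip at (312,71), dark floor disc at (312,132) and catch at (312,207). The target plate has its stripe at (313,105), rib at (313,175) and disc at (313,214). I'll measure these now.

```bash
python3 - <<'E'
from h import *
im=cv2.imread("pics/wp.png")[:,:,::-1].copy(); c=np.load("wp.npy",allow_pickle=True).item(); h=hsv(im)
m=((im.max(2)<75)|((abs(h[...,0].astype(int)-29)<5)&(h[...,1]>150)))
m[:, :240]=0; m[:,390:]=0; m[:80]=0; m[240:]=0
m=cv2.morphologyEx(m.astype(np.uint8),cv2.MORPH_OPEN,np.ones((5,5)))
b=max(blobs(m,1000),key=cv2.contourArea); hull=cv2.convexHull(b).reshape(-1,2)
P=cast(hull,c,.006)[:,:2].astype(np.float32); r=cv2.minAreaRect(P*1000); B=cv2.boxPoints(r); print("plate",r, B.tolist())
ys=cast(np.argwhere((abs(h[90:120,250:380,0].astype(int)-29)<5)&(h[90:120,250:380,1]>150))[:,::-1]+[250,90],c,.006)
print("stripe",ys.mean(0))
w=(h[...,1]<60)&(h[...,2]>170); w[:, :290]=0;w[:,340:]=0;w[:145]=0;w[204:]=0
b=max(blobs(w,50),key=cv2.contourArea); rr=cv2.minAreaRect(b); print("rib px",rr, cast(rr[0],c,.04), cv2.boundingRect(b))
x,y,ww,hh=cv2.boundingRect(b); print("rib top corners",(1000*cast([[x,y],[x+ww,y],[x+ww,y+hh],[x,y+hh]],c,.04)).round(1).tolist())
# screws
w=(h[...,1]<90)&(h[...,2]>140)
for b in blobs(w,15):
    q,_=cv2.minEnclosingCircle(b)
    if 255<q[0]<370 and 120<q[1]<240: print("w",np.round(q,1),(1000*cast(q,c,.006)[0]).round(1),cv2.contourArea(b))
im=cv2.imread("pics/wj.png")[:,:,::-1].copy(); c=np.load("wj.npy",allow_pickle=True).item(); h=hsv(im)
bm=(abs(h[...,0].astype(int)-107)<8)&(h[...,1]>130)&(h[...,2]>60)
b=max(blobs(bm,500),key=cv2.contourArea); B=cv2.approxPolyDP(b,6,True).reshape(-1,2); print("lip",B.tolist(),(1000*cast(B,c,.049)).round(1).tolist())
d=im.max(2)<70; d[:, :280]=0; d[:,350:]=0; d[:100]=0; d[170:]=0
b=max(blobs(d,200),key=cv2.contourArea); e=cv2.fitEllipse(b); print("dot",e,(1000*cast(e[0],c,.03)[0]).round(1))
om=(abs(h[...,0].astype(int)-12)<8)&(h[...,1]>200)&(h[...,2]>200)
om[:, :290]=0; om[:,335:]=0; om[:190]=0; om[230:]=0
b=max(blobs(om,50),key=cv2.contourArea); x,y,w,hh=cv2.boundingRect(b); print("catch",(x,y,w,hh),(1000*cast([[x,y],[x+w,y+hh]],c,.045)).round(1).tolist())
print("jig corners",(1000*cast([[238,14],[385,14],[374,240],[252,240]],c,.024)).round(1).tolist())
s=[]
for q in [[251,23],[371,23],[362,234],[262,234]]: s.append((1000*cast(q,c,.024)[0]).round(1).tolist())
print("jig screws",s)
E
```

```text
plate ((522.2637329101562, -252.96868896484375), (138.40591430664062, 98.6852798461914), 8.719758033752441) [[446.3802490234375, -214.68765258789062], [461.341064453125, -312.2322692871094], [598.147216796875, -291.2497253417969], [583.1864013671875, -193.70510864257812]]
stripe [ 0.45946759 -0.2630239   0.006     ]
rib px ((312.5, 177.0), (17.0, 48.0), 0.0) [[ 0.52107061 -0.25313985  0.04      ]] (304, 153, 18, 49)
rib top corners [[500.6, -263.9, 40.0], [498.1, -248.1, 40.0], [543.3, -240.8, 40.0], [545.8, -257.4, 40.0]]
w [350.1 226.7] [ 576.3 -204.3    6. ] 36.0
w [274.7 226.4] [ 588.2 -283.7    6. ] 34.5
w [312.  188.5] [ 540.9 -250.7    6. ] 1459.5
w [353.5 131. ] [ 477.4 -219.5    6. ] 47.0
w [271.3 130.3] [ 488.9 -298.7    6. ] 40.5
lip [[251, 90], [372, 89], [367, 52], [256, 52]] [[477.9, -21.0, 49.0], [476.7, 99.0, 49.0], [442.6, 92.5, 49.0], [442.8, -14.5, 49.0]]
dot ((311.8250427246094, 131.7491912841797), (38.18610763549805, 38.88676834106445), 164.64862060546875) [520.6  39.3  30. ]
catch (299, 198, 26, 20) [[590.8, 25.3, 45.0], [614.1, 54.1, 45.0]]
jig corners [[403.7, -35.2, 24.0], [403.4, 112.8, 24.0], [650.1, 114.8, 24.0], [650.4, -33.4, 24.0]]
jig screws [[412.2, -22.4, 24.0], [412.0, 99.1, 24.0], [642.3, 99.8, 24.0], [642.5, -20.9, 24.0]]
```

Measurements agree with the given sizes.
- **Plate:** 138 × 99 mm, centre (0.522, -0.253), yaw 0.152.
- **Jig:** centre (0.527, 0.040), yaw about 0.006, 247 × 148 mm.
- **Seat:** the dot, the lip front and the catch all put its middle near x = 0.520.

Next I grasp and lift. The TCP goes 9 mm over the underside so the fingertips clear the plate.

```bash
cat >> h.py <<'E'
G=R.from_euler('z',np.pi)*R.from_euler('x',np.pi)
YJ=.006
H=.009   # TCP height over plate underside, in plate frame
def tool(edge,tilt,yaw=YJ):
    Rp=R.from_euler('z',yaw)*R.from_euler('y',-tilt)
    return np.array(edge)+Rp.apply([.07,0,H]), (Rp*G).as_quat()
def force(n=3):
    f=[]
    for _ in range(n): f.append(manip.current_force()); manip.sleep(.01)
    return np.mean(f,0)
E
python3 - <<'E'
from h import *
o=down(np.pi+.152).as_quat()
manip.move_pose([.522,-.2528,.06],o)
manip.servo_line([.522,-.2528,H],o,vel=.08)
print("tcp",manip.current_tool_pos(),force())
effector.close(f_grip=35); manip.sleep(.1)
print(manip.current_finger_gap(),manip.current_gripper_force(),force(),manip.current_clock())
manip.servo_line([.522,-.2528,.13],o,vel=.15)
p,q=tool([.450+.042,.0390,.030+.025],.21)
manip.move_pose(p+[0,0,.05],q)
manip.sleep(.2)
print(manip.current_tool_pos()-p,manip.current_finger_gap(),force(),[np.round(manip.current_force(),2).tolist() for _ in range(3)],manip.current_clock())
im=viewer.get_image("side"); cv2.imwrite("pics/s1.png",cv2.resize(im[120:260,220:440],None,fx=3,fy=3)[:,:,::-1])
E
```

```text
tcp [ 0.52208458 -0.25276992  0.00886096] [0.24859926 0.28808064 0.14272278]
0.015623239755063575 34.9995481967926 [ 0.41836603 -0.16784877 -0.17797388] 6.2833
[ 0.00029414 -0.00173451  0.04989028] 0.015439659376046962 [ 0.01656688  0.21990708 -2.06520726] [[-0.34, 0.41, -3.07], [-0.34, 0.41, -3.07], [-0.34, 0.41, -3.07]] 8.6
```

View pics/s1.png

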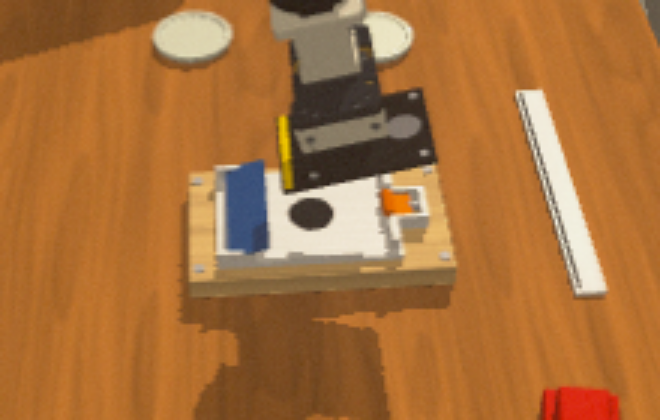

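The picture shows the plate held, tilted with its striped edge low towards the lip and its free edge up over the catch. Next I lower it and draw it back by feel.

```bash
python3 - <<'E'
from h import *
Z=.0312; Y=.039
p,q=tool([.492,Y,.055],.21); manip.servo_line(p,q,vel=.1)
print("err",manip.current_tool_pos()-p)
p,q=tool([.492,Y,Z],.21); manip.servo_line(p,q,vel=.05); manip.sleep(.15)
print("err",(manip.current_tool_pos()-p).round(5),manip.current_clock())
F0=force(10); print("F0",F0)
x=.492
while x>.436:
    x-=.003 if x>.462 else .0007
    p,q=tool([x,Y,Z],.21); manip.servo_line(p,q,vel=.03)
    d=force(6)-F0
    if x<.462 or np.abs(d).max()>1.2: print(round(x,4),d.round(2),(manip.current_tool_pos()-p).round(4))
    if d[0]>2.4 or np.abs(d).max()>4: break
    if manip.current_clock()>28: break
print(manip.current_clock(),x)
E
```

```text
err [2.94224708e-04 9.83137953e-05 1.55681576e-04]
err [2.7e-04 7.0e-05 2.6e-04] 10.075
F0 [-0.15716572 -0.16838551 -2.44162752]
0.462 [0.37 0.47 0.32] [-0.0001  0.     -0.    ]
0.4613 [-0.17  0.3   0.05] [ 0. -0.  0.]
0.4606 [0.07 0.19 0.39] [-0. -0. -0.]
0.4599 [ 0.16  0.37 -0.12] [-0. -0. -0.]
0.4592 [0.24 0.34 0.08] [-0. -0. -0.]
0.4585 [ 0.19 -0.18  0.2 ] [ 0. -0.  0.]
0.4578 [0.18 0.28 0.37] [-0.0001 -0.     -0.    ]
0.4571 [0.21 0.1  0.25] [-0.  0. -0.]
0.4564 [0.35 0.13 0.2 ] [-0. -0.  0.]
0.4557 [-0.15 -0.01  0.51] [-0.  0.  0.]
0.455 [0.32 0.   0.25] [-0. -0. -0.]
0.4543 [-0.19  0.21  0.72] [-0.  0.  0.]
0.4536 [-0.02  0.09  0.3 ] [-0. -0.  0.]
0.4529 [-0.05  0.35  0.22] [-0.  0. -0.]
0.4522 [ 0.3  -0.19  0.46] [-0.0001 -0.     -0.    ]
0.4515 [0.55 0.03 0.33] [0.0002 0.     0.0001]
0.4508 [ 2.53 -0.36 -0.58] [ 0.0006 -0.      0.0002]
17.9583 0.4508000000000003
```

First resistance of 2.5 N came at edge x = 0.4508, and vision predicted 0.450. Now I swing down about the hooked edge until the catch is felt.

```bash
python3 - <<'E'
from h import *
Y=.039; xt=.44955; Z=.0310
F0=np.array([-.157,-.168,-2.44]); t=.21
while t>.075:
    t-=.015 if t>.125 else .005
    p,q=tool([xt+.006*np.sin(t),Y,Z],t); manip.servo_line(p,q,vel=.03)
    d=force(5)-F0; print(round(t,3),d.round(2),(manip.current_tool_pos()-p).round(4),manip.current_clock())
    if d[0]>3.6: xt+=.0004
    if d[2]>2.2 or np.abs(d).max()>5: break
im=viewer.get_image("side"); cv2.imwrite("pics/s2.png",cv2.resize(im[120:260,220:440],None,fx=3,fy=3)[:,:,::-1])
print(manip.current_wrist_torque())
E
```

```text
0.195 [2.59 0.05 1.61] [0.0005 0.     0.0002] 18.25
0.18 [2.69 0.01 1.46] [0.0002 0.0001 0.0001] 18.5417
0.165 [2.62 0.13 1.65] [0.0001 0.0001 0.    ] 18.8333
0.15 [2.49 0.5  1.67] [ 0.      0.0001 -0.    ] 19.125
0.135 [2.47 0.79 1.55] [ 0.  0. -0.] 19.4167
0.12 [2.84 0.3  1.46] [ 0.0001  0.     -0.    ] 19.7083
0.115 [2.28 0.62 1.04] [0. 0. 0.] 20.0
0.11 [3.11 0.28 1.11] [ 0.  0. -0.] 20.2917
0.105 [2.78 1.04 1.62] [ 0. -0. -0.] 20.5833
0.1 [2.66 0.55 1.35] [0.0001 0.     0.    ] 20.875
0.095 [2.98 0.05 1.52] [0.0001 0.     0.    ] 21.1667
0.09 [2.83 0.74 1.36] [ 0. -0. -0.] 21.4583
0.085 [2.91 0.63 1.65] [-0. -0. -0.] 21.75
0.08 [2.76 0.77 1.38] [-0.0001 -0.     -0.0001] 22.0417
0.075 [1.87 0.54 2.49] [-0.0001 -0.     -0.    ] 22.3333
[ 0.10967805 -0.31317958 -0.07466564]
```

View pics/s2.png

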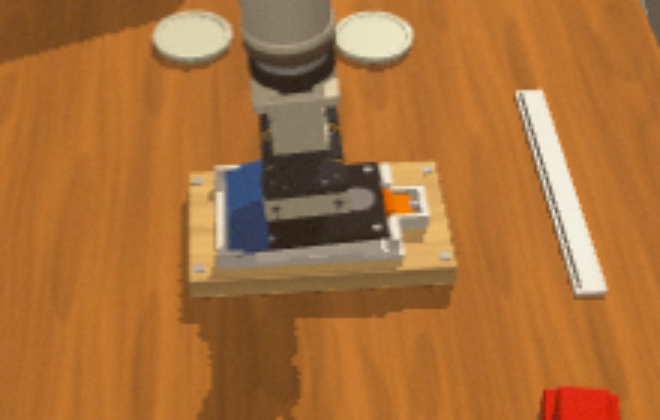

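The plate is hooked under the lip and resting against the catch (Fz up, Fx down at tilt 0.075). I release it, shut the fingers and press on the disc.

```bash
python3 - <<'E'
from h import *
effector.open_jaws()
T=R.from_quat(manip.current_tcp_rot()); p=np.array(manip.current_tool_pos())
p2=p-T.apply([0,0,1])*.05; manip.servo_line(p2,vel=.15)
effector.close(f_grip=10)
o=down(np.pi+YJ).as_quat(); X=.4498+.115; Y=.039+.115*.006
manip.move_pose([X,Y,.075],o); manip.servo_line([X,Y,.056],o,vel=.06); manip.sleep(.15)
F0=force(10); z=.056; print(F0,manip.current_clock(),manip.current_finger_gap())
im=viewer.get_image("side"); cv2.imwrite("pics/s3.png",cv2.resize(im[120:260,220:440],None,fx=3,fy=3)[:,:,::-1])
mx=0
while manip.current_clock()<42:
    z-=.0015 if z>.048 else .0005
    manip.servo_line([X,Y,z],o,vel=.03); d=force(4)-F0; a=manip.current_tool_pos()
    if np.abs(d).max()>1: print(round(z,4),d.round(2),round(a[2],4))
    if d[2]>14 or np.abs(d[:2]).max()>7 or z<.034: break
    if a[2]<.0368 and d[2]>6: break
print(manip.current_clock())
E
```

```text
[ 0.1007532  -0.0101896  -0.38200318] 26.6 0.0007434974362515972
0.0455 [-0.15 -0.21  1.15] 0.0456
0.045 [0.42 0.11 1.13] 0.045
0.0445 [ 0.11 -0.37  1.49] 0.0445
0.044 [0.37 0.17 1.65] 0.044
0.0435 [0.58 0.28 1.57] 0.0435
0.036 [-1.15 -0.13  4.25] 0.0363
0.0355 [-3.29 -0.64  9.53] 0.0363
34.8667
```

```bash
python3 - <<'E'
from h import *
o=down(np.pi+YJ).as_quat(); p=np.array(manip.current_tool_pos())
manip.servo_line([p[0],p[1],.075],vel=.15)
manip.move_pose([.57,.04,.22],o)
c=viewer.get_calibration("wrist"); np.save("w4.npy",c,allow_pickle=True)
im=viewer.get_image("wrist"); s=viewer.get_image("side")
cv2.imwrite("pics/w4raw.png",im[:,:,::-1])
a=cv2.resize(im[20:240,220:400],(490,600)); b=cv2.resize(s[160:230,275:385],(310,197),interpolation=cv2.INTER_CUBIC)
cv=np.zeros((600,800,3),np.uint8); cv[:,:490]=a; cv[:197,490:]=b; cv2.imwrite("pics/w4.png",cv[:,:,::-1])
print(manip.current_clock())
E
```

```text
36.0167
```

View pics/w4.png

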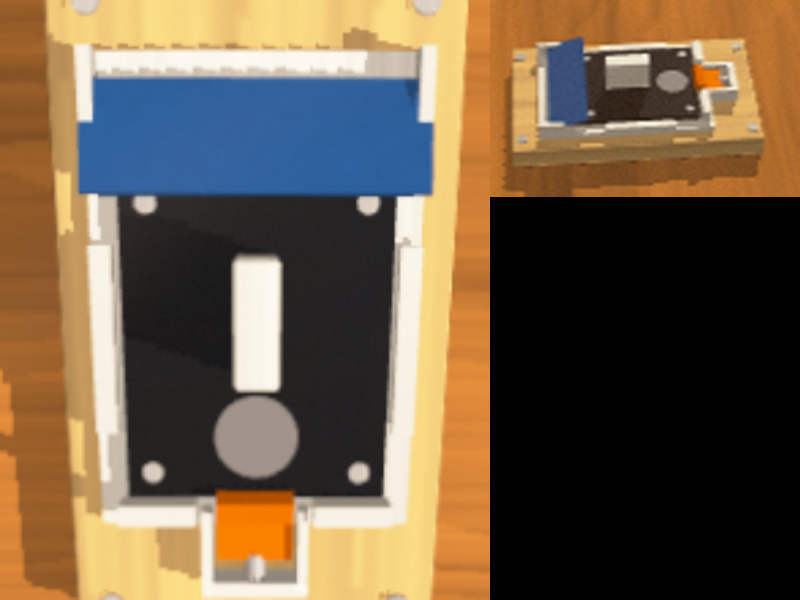

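The wrist view shows the plate lying flat between the guides with its striped edge out of sight under the lip. The orange nose at (255,492) overlaps the plate's free edge. The feel agrees: contact with the catch ramp, a sudden drop at about 9 mm edge height, then firm floor contact at a plate-top height of 36 mm. The arm is clear, so I'm handing in.

```bash
python3 -c "
from bench import manip
print(manip.hand_in(), manip.current_clock())"
```

```text
the job is handed in; nothing more can be done
the job is handed in; nothing more can be done
```

The plate is hooked under the lip, was stopped at about 2.5 N on the bumper, and was pressed past the catch to lie flat on the seat floor; I let go and handed the job in at about 36 s.

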